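# Press a guard column home with the ratchet press

### The job

Lay the short, thick steel column from its white stand onto the two rods of the ratchet press, between jaw and holder, and let go of it. Pump the trigger, feeling its resistance, until the jaw presses the column firmly home in the holder, but do not force it further: too hard a squeeze cracks the column. Then push the release button fully down and keep it down until the jaw has sprung all the way back, leaving the column in the holder; move the jaw only with the trigger and the release, and leave the other things on the bench where they are.

Things in the scene. Friction and masses are not known exactly. Their poses are not given: they have to be found in the camera images.
- press: Grey ratchet press, bolted down, base plate 300 x 70 x 10 mm. Origin on the table midway between jaw and holder; x is the pushing direction (ratchet housing towards holder), z up. Positions given below as (x, y, z) are in this frame, in mm. Housing 44 wide, x -174 to -56, 62 high, its front part (x -100 to -56) 88 high.
- cradle_mid (a point): Point (5, 0, 46), where the middle of the column may be laid. Cradle: two steel rods 6 mm thick along x at y -7.5 and +7.5, tops at z 37; a column in the groove has its axis at y 0, z 46. Beside and under the rods it is free for fingers down to the base plate. Laid here, the column's ends are 10 mm from the jaw and 10 mm from the holder.
- jaw: Jaw: black rubber disc 20 mm across, 8 thick, on a spring-backed plunger (4 N per mm, up to 13 mm). Origin: centre of its front face, at (-45, 0, 46) when fully back. It may squeeze the column with at most 32 N.
- rack (a joint): Travel of the ratchet bar that carries the jaw: 0 fully back, up to 0.088 m towards the holder. Each full trigger stroke moves it one tooth (8 mm) and a pawl holds it there while the trigger comes up. With the release button held down a spring slides it back to 0; if the button is let go early it catches on the next tooth on the way.
- holder: Closed aluminium block at the press's far end, x 55 to 125, 46 wide, 66 high; its origin is that of the press. In its bore, unseen and not reported, is a rubber seat that the column must be pressed against; it has been set anywhere from 15 to 41 mm behind the mouth, so where the column stops must be felt (about 5 to 9 strokes).
- bore_mouth (a point): Centre of the mouth of the holder's bore, at (55, 0, 46); the bore is 26 mm wide and 25 high, in line with the cradle, and the rods run on into it.
- trigger_pad (a point): Centre of the top face of the bare-metal trigger's end plate (34 x 32 mm), to be pushed down: (-172, 0, 105) at rest, tilted 0.2 rad, free end up. The trigger is a lever hinged at (-90, 0, 84). The plate sinks 36 mm to its stop, hardly moving sideways, and springs back. The tooth clicks after about 28 mm; 31 mm makes a good stroke.
- trigger (a joint): Trigger angle: 0 up, click at about 0.33, stop at 0.43. Pushed at the plate it takes 3 to 8 N while the column still moves; once the column is home the force grows by some 0.7 N per mm. 14 N held at the plate is about 18 N on the column: firm, as wanted (12 to 32 N, held for half a second); some 19 N at the plate cracks it.
- release_top (a point): Centre of the flat top of the round steel release button, 22 mm across, 14 mm proud of the housing's raised front: (-69, 0, 102) at rest. Pushed straight down 11 mm to its stop with 3 to 15 N. It bobs by itself as teeth click past.
- column_mid (a point): Middle of the short thick steel column, a plain cylinder 22 mm in diameter and 80 mm long, 0.2 kg (varies), either end may go first. x is along its axis. At the start it lies level on its stand with its middle 34 mm above the table.
- stand: White stand 90 x 60 mm, fixed, its top plate 14 mm high with two rods on it, on which the column lies along the stand's x axis; an end stop (29 mm high, 34 mm wide) at each end. Origin on the table under its middle.
- amber_bottle: Amber bottle, 72 mm across, 160 mm high; leave it. Origin under its middle.
- beaker: Empty glass beaker, 68 mm across, 85 mm high; leave it. Origin under its middle.
- jar: White jar, 52 mm across, 60 mm high; leave it. Origin under its middle.
- spanner: Steel spanner, 150 mm long, lying flat; leave it.
- slim_column: Long slim steel column, 12 mm thick and 138 mm long, with square 18 mm ends, lying on the table; leave it. Origin under its middle.
There are look-alikes about, which are no part of the job. What is shaped like the part that bears column_mid but brown, orange or pink is not meant.

How it is judged (in metres and radians):
On the way, in this order (a step that is already met when the one before it is completed fails the run):
1. the short thick column lies on the two rods between jaw and holder, let go (y of column_mid in the frame of press between -0.003 and 0.003 m and z of column_mid in the frame of press between 0.043 and 0.049 m and angle between the x axis of column_mid and the x axis of press, either way round below 0.08 rad and x of column_mid in the frame of press between -0.01 and 0.03 m and contact force between the fingers and column below 0.1 N), for 0.2 s.
2. the jaw presses the column home in the holder with 12 N or more (contact force between jaw and column above 12 N and contact force between column and holder above 10.5 N and x of column_mid in the frame of press above 0.028 m), for 0.15 s.
3. released: the jaw is fully back (x of jaw in the frame of press below -0.042 m), for 0.2 s.
At the end, for the whole second after the job is handed in: The column lies at rest in line with the press (within 3 mm and 0.08 rad), in the holder where it was pressed home (its middle more than 28 mm along the press's x), and the jaw is fully back (within 3 mm of its start) (y of column_mid in the frame of press between -0.003 and 0.003 m and z of column_mid in the frame of press between 0.043 and 0.049 m and angle between the x axis of column_mid and the x axis of press, either way round below 0.08 rad and x of column_mid in the frame of press above 0.028 m and x of jaw in the frame of press below -0.042 m and linear speed of column below 0.01 m/s); the robot touches nothing.
It fails at once if the jaw squeezes the column with more than 32 N (contact force between jaw and column above 32 N).
It fails at once if the jaw is pushed by hand (more than 6 N from the fingers) (contact force between the fingers and jaw above 6 N).
It fails at once if another thing on the bench is moved by more than 30 mm (distance of any of amber_bottle, beaker, jar, spanner, slim_column from where it was at the start of the episode above 0.03 m).
It also fails if it takes over 67 s, if anything falls off the work surface, if the arm or the gripper's body presses on something with over 40 N, if the wrist force passes 120 N, or if a joint passes its speed limit or range.

### The arm

A 6-joint arm with a two-finger parallel gripper is mounted at the origin on the work surface. World frame = base frame: x ahead of the robot, y to its left, z up, the work surface at z = 0. Lengths are in mm, angles in rad, forces in N, time in s.
With the tool pointing down it reaches from about 350 to 775 mm from the base axis. Payload 7.3 kg.
Tool frame: the origin (TCP) lies midway between the tips of the shut fingers; the grasp point (between the pads) lies 19 mm behind it (bot.tcp_to_grasp is the distance from the TCP to the grasp point, in mm); z points along the fingers, y is the line along which they close (so a half turn about z gives the same grasp; the last joint's range is limited). The gripper opens to 92 mm and grips with 3 to 60 N. Pads are 19 mm wide; open, the fingers measure 130 mm over their backs; the gripper's body (75 mm by 190 mm) begins 47 mm behind the grasp point.
Start: joints at [-1.378, 0.342, 1.524, -0, 1.275, -0.146], TCP at [174.51, -495.168, 226.741] pointing down, gripper open.
Joint ranges: [-2.53, 2.53], [-0.77, 2.02], [0.04, 2.7], [-1, 4.14], [0.28, 2.66], [-3.11, 3.11]. Speed limits (rad/s): [2.57, 2.57, 3.14, 3.14, 3.14, 3.14].

### API

Orientations are given as [roll, pitch, yaw] about the fixed x, y, z axes, in that order (R = Rz(yaw) Ry(pitch) Rx(roll)).
In Python, from plant import bot, viewer gives the robot as it stands. The module is installed in compiled form; this text tells all that it offers.
- The arm moves only by the shell command python3 -m handwheel 'ROWS'. ROWS is text: rows parted by semicolons, each of 7 numbers parted by spaces: the shift along the tool's x, y, z scaled (see below), then the turn, a rotation vector about the tool's x, y, z scaled (see below), then the opening, from -1 (shut) to 1 (fully open), so that 0 is half open. In form: tx ty tz rx ry rz gripper; .... A call has 1 to 8 rows; each row is the pose to reach, as a shift and turn from the pose commanded when the call began, along the tool's axes at that moment, turning the shorter way round; what a row does not reach only later rows make up. The controller multiplies each number of a shift by 10 cm and each number of a turn by pi rad. A row lasts 1/12 s, in which the tool goes at most 41.7 mm and 7.16 degrees, less where a joint would pass 70% of its speed; a pose out of reach is approached as far as the arm can. A call with a number of a shift or a turn outside -1 to 1 is refused whole. A call with a gripper value outside its range is refused whole. The fingers move at their own pace and stop on an object; the grip force is fixed at half the most. Time passes only in rows, so rows that repeat a pose let the fingers close. It gives the time, the measured TCP pose, the force, the opening and the grip force at its end, in the units of the state.
- bot.get_obs(): the state, without advancing time (a new reading comes with each control period).
- viewer.capture(name): name is "side" or "top" or "wrist"; returns a dict with "frame" (420x560x3 uint8, red, green, blue), "fov_y" (degrees; the focal length in pixels is half the picture's height over the tangent of half this angle, whatever the lens; pixels are square), "cx", "cy" (the principal point, pixels), "T" (4x4, takes a point from camera to world coordinates). Camera axes: x right, y down, z forward; pixel columns grow to the right and rows downward; lengths in mm; the calibration is good to about 2 mm. A picture is of the moment at which its call begins. There is no depth.
- bot.close_job(): hands the job in; it is judged then, once.
Trained networks look in a picture, given as the dict that the camera call returned (one of the last four; its "shot" number tells which), for a name from the list of things; names that differ only in an ending like _2 or _b are one class to them, and where a whole thing is asked for, a point or a joint stands for the part that bears it (a point fixed in the world has none). Each returns a list of dicts, best first, with "score" (0 to 1); they miss things now and then, are a little off and sometimes report something else, mostly with a low value. They report only what shows in the picture. A call takes as long as a camera call. They do not tell look-alikes from the thing itself.
- viewer.recognise(target, picture): "centre" ([column, row] in pixels, amid what is visible of it).
- viewer.cut_out(target, picture): "pixels" (420x560 bool, what is visible of it) and "centre" ([column, row] in pixels, amid what is visible of it).
The state is a dict: "time": time; "joint_positions": joint angles; "dq": joint speeds; "tau": joint torques, N m; "tool_pos": TCP position; "tcp_rot": TCP orientation; "contact_force": force on the tool from outside, world axes, zero at the start; "moment": the same for the moment, N m; "grip_width": finger opening in mm; "finger_force": force on a finger pad.
Only numpy, scipy, OpenCV 4.12 (cv2) and the standard library are available. Lean on these libraries where they do the work, as an engineer would, in place of code of your own. Each camera call takes 0.05 s, during which the arm holds its last target. There are 200 camera calls.

## Working session

There is one attempt and no reset: what is moved stays moved. The work goes in short steps, Python scripts to look and compute and a shell command to move; the robot and the scene stay as the last step left them, time stands still between calls to the robot, and variables do not carry over. Pictures are saved under pics/ and viewed, at most 10 in all, crops included, and the job is handed in when it is done.

```bash
mkdir -p pics; cat > h.py <<'E'
import numpy as np,cv2
from plant import bot,viewer
def ray(p,px):
    f=210/np.tan(np.radians(p["fov_y"])/2);T=np.array(p["T"])
    d=T[:3,:3]@np.array([(px[0]-p["cx"])/f,(px[1]-p["cy"])/f,1]);return T[:3,3],d
def at(p,px,z):
    o,d=ray(p,px);return (o+d*(z-o[2])/d[2])[:2]
def proj(p,X):
    f=210/np.tan(np.radians(p["fov_y"])/2);T=np.array(p["T"])
    c=T[:3,:3].T@(np.array(X,float)-T[:3,3]);return [p["cx"]+f*c[0]/c[2],p["cy"]+f*c[1]/c[2]]
def save(p,n): cv2.imwrite("pics/"+n,p["frame"][:,:,::-1])
E
python3 - <<'E'
from h import *
np.set_printoptions(precision=1,suppress=True)
hs=dict(column_mid=34,stand=14,press=10,holder=66,jaw=46,trigger_pad=105,release_top=102,bore_mouth=46,slim_column=9,amber_bottle=80,beaker=40,jar=60)
P=[]
for n in("top","side"):
    p=viewer.capture(n);save(p,n+"0.png");P.append(p["frame"]);print(n,p["fov_y"],np.array(p["T"])[:3].tolist())
    for t in hs:
        for r in viewer.recognise(t,p)[:3]:
            print(t,round(r["score"],2),np.array(r["centre"]),at(p,r["centre"],hs[t]))
s=bot.get_obs();print(s)
E
```

```text
top 49.965239819678544 [[0.021923875117732767, -0.996941529160787, 0.0750128731243739, 465.52785884148636], [-0.9996486881543691, -0.022977461087728034, -0.01321122830060366, 66.89498014059657], [0.014894427517390072, -0.07469687889405618, -0.9970950467796014, 1332.1938962926472]]
column_mid 0.75 [178.4 201.7] [550.1 328.2]
column_mid 0.74 [163.3 250.1] [410.7 365.9]
column_mid 0.7 [119.9 225.2] [478.9 492.5]
stand 0.83 [183.1 207.4] [535.  317.9]
press 0.84 [298.9 198.1] [570.4 -20.3]
holder 0.96 [256.7 201.4] [553.9 102.1]
holder 0.17 [302.9 199.9] [561.1 -27.9]
trigger_pad 0.69 [347.1 200.6] [ 559.  -146.1]
release_top 0.39 [313.4 201.2] [555.5 -54.1]
bore_mouth 0.9 [256.5 200.6] [557.6 103.3]
slim_column 0.69 [262.1 259.1] [389.7  83.8]
amber_bottle 0.73 [417.1 221.3] [ 507.6 -346.7]
amber_bottle 0.61 [317.8 133.4] [749.1 -65.7]
beaker 0.71 [416.5 218.8] [ 516.1 -358.2]
jar 0.7 [202.9 151.4] [693.4 258.9]
side 48.80439621054837 [[-0.8493485127320244, -0.38081011338169374, 0.365500699679385, 124.79419556674644], [-0.5278000125677067, 0.6204111731297063, -0.5801009593073868, 781.30
[... 458 characters left out ...]
  42.8]
holder 0.58 [325.5 256.2] [380.1 104.6]
trigger_pad 0.69 [307.2 166.5] [ 562.  -129.5]
release_top 0.67 [351.7 146.5] [ 491.8 -283.1]
bore_mouth 0.87 [268.  235.2] [548.6 107.9]
amber_bottle 0.81 [245.3 168.3] [726.9 -52.1]
beaker 0.76 [356.2 147.2] [ 503.2 -360.9]
jar 0.65 [186.2 257. ] [681.3 287.5]
{'time': 1.3, 'joint_positions': array([-1.4,  0.3,  1.5,  0. ,  1.3, -0.1]), 'dq': array([ 0., -0.,  0., -0.,  0.,  0.]), 'tau': array([ -0. , -43.1, -24.4,   0.1,   0. ,  -0. ]), 'tool_pos': array([ 174.5, -495.2,  226.7]), 'tcp_rot': array([3.1, 0. , 0.3]), 'contact_force': array([-0.2, -0.5,  0.1]), 'moment': array([0., 0., 0.]), 'finger_force': 0.0, 'grip_width': 92.28927697692825}
```

View pics/top0.png

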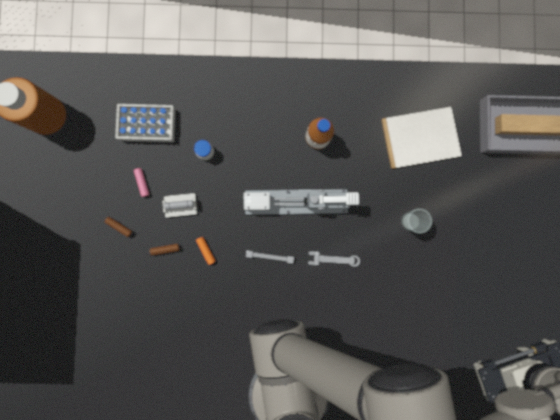

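View pics/side0.png

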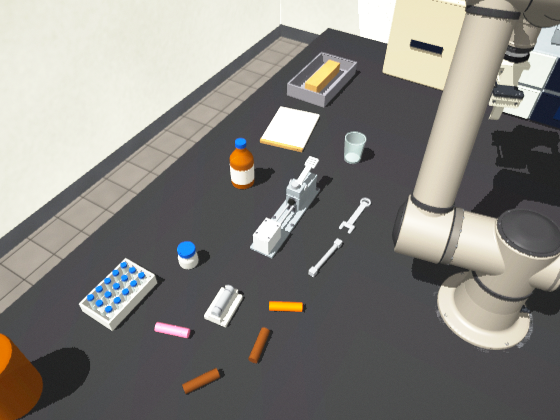

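The top view shows the stand with the steel column at about (180,205). The press spans (245..358, 200), with the holder on the left and the trigger on the right. The coloured decoys are at (141,182), (119,227), (164,250) and (206,250). Next I'll measure angles and start the turn.

```bash
python3 - <<'E'
from h import *
p=viewer.capture("top")
print(bot.get_obs()["tcp_rot"].tolist())
def ax(m,z):
    v,u=np.nonzero(m);X=np.array([at(p,(a,b),z) for a,b in zip(u,v)]);c=X.mean(0);w,V=np.linalg.eigh(np.cov((X-c).T));d=V[:,1]*np.sign(V[1,1])
    return c.round(1),np.degrees(np.arctan2(d[1],d[0])).round(2),np.sqrt(w*12).round(0)
for t,z in(("column_mid",40),("stand",14),("press",40),("holder",66),("trigger_pad",105),("release_top",102)):
    for r in viewer.cut_out(t,p)[:4]: print(t,round(r["score"],2),np.array(r["centre"]).round(),ax(r["pixels"],z))
E
python3 -m handwheel '0 0 0 0 0 -0.2 1;0 0 0 0 0 -0.2 1;0 0 0 0 0 -0.2 1;0 0 0 0 0 -0.2 1;0 0 0 0 0 -0.2 1;0 0 0 0 0 -0.2 1'
```

```text
[3.1415037401574395, 2.1431423386397697e-05, 0.33881601405616846]
column_mid 0.79 [208. 245.] (array([415.5, 246.6]), np.float64(30.43), array([19., 73.]))
column_mid 0.76 [118. 222.] (array([475.5, 496.3]), np.float64(59.51), array([21., 79.]))
column_mid 0.67 [176. 204.] (array([541.5, 326. ]), np.float64(96.88), array([24., 79.]))
column_mid 0.57 [142. 181.] (array([602.8, 434.6]), np.float64(19.3), array([21., 81.]))
stand 0.71 [184. 208.] (array([542.3, 323.3]), np.float64(97.46), array([72., 97.]))
stand 0.28 [417. 220.] (array([ 511.1, -368.3]), np.float64(96.76), array([61., 79.]))
press 0.71 [300. 200.] (array([558.5, -18.8]), np.float64(92.46), array([ 67., 313.]))
holder 0.73 [256. 202.] (array([554.5, 102.5]), np.float64(87.72), array([47., 67.]))
trigger_pad 0.8 [346. 199.] (array([ 563.9, -133.7]), np.float64(93.5), array([ 25., 108.]))
release_top 0.43 [314. 200.] (array([560.7, -55.9]), np.float64(72.12), array([15., 15.]))
time: 2.15
tool_pos: [174.5, -495.2, 226.7]
tcp_rot: [-3.142, 0.0, 0.972]
contact_force: [-0.0, -1.1, -0.2]
grip_width: 91.2
finger_force: 0.0
```

```bash
python3 -m handwheel '0 0 0 0 0 -0.23 1;0 0 0 0 0 -0.23 1;0 0 0 0 0 -0.23 1;0 0 0 0 0 -0.23 1;0 0 0 0 0 -0.23 1;0 0 0 0 0 -0.23 1;0 0 0 0 0 -0.23 1'
python3 -m handwheel '0.96 1 0 0 0 0 1;0.96 1 0 0 0 0 1;0.96 1 0 0 0 0 1;0.96 1 0 0 0 0 1'
python3 -m handwheel '0.96 1 0 0 0 0 1;0.96 1 0 0 0 0 1;0.96 1 0 0 0 0 1;0.96 1 0 0 0 0 1'
python3 -m handwheel '0.96 1 0 0 0 0 1;0.96 1 0 0 0 0 1;0.96 1 0 0 0 0 1;0.96 1 0 0 0 0 1'
python3 -m handwheel '0.96 1 0 0 0 0 1;0.96 1 0 0 0 0 1;0.96 1 0 0 0 0 1;0.96 1 0 0 0 0 1'
```

```text
time: 2.73
tool_pos: [174.5, -495.2, 226.7]
tcp_rot: [-3.142, 0.0, 1.689]
contact_force: [0.2, -0.1, -0.1]
grip_width: 91.7
finger_force: 0.0
time: 3.07
tool_pos: [264.5, -384.1, 226.8]
tcp_rot: [3.14, -0.002, 1.685]
contact_force: [-0.7, -0.1, -0.4]
grip_width: 91.8
finger_force: 0.0
time: 3.4
tool_pos: [352.5, -277.0, 226.9]
tcp_rot: [3.14, -0.001, 1.686]
contact_force: [1.2, -0.3, -0.1]
grip_width: 92.0
finger_force: 0.0
time: 3.73
tool_pos: [440.6, -169.8, 226.9]
tcp_rot: [3.14, -0.001, 1.686]
contact_force: [-1.1, -0.1, -0.2]
grip_width: 92.0
finger_force: 0.0
time: 4.07
tool_pos: [528.6, -62.5, 226.7]
tcp_rot: [3.14, -0.001, 1.687]
contact_force: [-0.4, 0.3, -0.3]
grip_width: 91.9
finger_force: 0.0
```

```bash
cat > look.py <<'E'
from h import *
import sys
np.set_printoptions(precision=1,suppress=True)
p=viewer.capture("wrist");n=sys.argv[1];save(p,n+".png")
import pickle;pickle.dump(p,open(n+".pkl","wb"))
print(np.array(p["T"])[:3],p["fov_y"])
hs=dict(column_mid=34,stand=14,holder=66,jaw=46,trigger_pad=105,release_top=102,bore_mouth=46)
for t in sys.argv[2:]:
    for r in viewer.cut_out(t,p)[:2]:
        v,u=np.nonzero(r["pixels"]);X=np.array([at(p,(a,b),hs[t]) for a,b in zip(u[::7],v[::7])]);c=X.mean(0);w,V=np.linalg.eigh(np.cov((X-c).T));d=V[:,1]*np.sign(V[1,1])
        print(t,round(r["score"],2),np.array(r["centre"]),at(p,r["centre"],hs[t]),c,np.degrees(np.arctan2(d[1],d[0])),np.sqrt(w*12))
E
python3 look.py w1 holder jaw trigger_pad release_top
python3 -m handwheel '0.96 0.15 0 0 0 0 1;0.96 0.15 0 0 0 0 1;0.96 0.15 0 0 0 0 1;0.96 0.15 0 0 0 0 1'
python3 -m handwheel '0.96 0.15 0 0 0 0 1;0.96 0.15 0 0 0 0 1;0.96 0.15 0 0 0 0 1;0.96 0.15 0 0 0 0 1'
python3 look.py w2 holder jaw
python3 -m handwheel '0.96 0.15 0 0 0 0 1;0.96 0.15 0 0 0 0 1;0.96 0.15 0 0 0 0 1;0.96 0.15 0 0 0 0 1'
python3 -m handwheel '0.96 0.15 0 0 0 0 1;0.96 0.15 0 0 0 0 1;0.96 0.15 0 0 0 0 1;0.96 0.15 0 0 0 0 1;0.96 0.15 0 0 0 0 1'
python3 look.py w3 column_mid stand
python3 -c "
import cv2,numpy as np
cv2.imwrite('pics/wa.png',cv2.resize(np.hstack([cv2.imread('pics/w%d.png'%i) for i in (1,3)]),(800,300)))"
```

```text
[[  1.    0.1   0.  519.1]
 [  0.1  -0.9  -0.3  20. ]
 [  0.    0.3  -1.  384.2]] 68.1724854752746
jaw 0.63 [310.3 160.8] [556.6 -32.2] [559.7 -33.8] 170.5746861478684 [10.6 20.1]
jaw 0.26 [304.8 257.6] [ 566.7 -149.1] [ 570.1 -142.8] 92.70677604312635 [ 28.3 128.6]
trigger_pad 0.86 [306.9 254.7] [ 560.1 -116.2] [ 560.9 -114.6] 92.94178322484383 [ 23.  105.5]
release_top 0.83 [316.5 192.4] [560.4 -52.4] [558.5 -51.3] 105.22241322179894 [19.1 21.6]
time: 4.65
tool_pos: [529.0, 32.0, 227.0]
tcp_rot: [3.141, -0.0, 1.689]
contact_force: [-0.3, 0.2, -0.2]
grip_width: 91.6
finger_force: 0.0
time: 4.98
tool_pos: [533.0, 128.5, 226.8]
tcp_rot: [3.141, -0.0, 1.69]
contact_force: [0.1, -0.2, -0.5]
grip_width: 91.6
finger_force: 0.0
[[  1.    0.1   0.  523.4]
 [  0.1  -0.9  -0.3 211.1]
 [  0.    0.3  -1.  384.2]] 68.1724854752746
holder 0.86 [299.6 204.3] [553.9 114. ] [554.4 112.7] 95.63385175402772 [45.3 79. ]
holder 0.5 [290.1 242.9] [549.5  67.8] [551.9  55.7] 91.24960764040328 [ 59.7 238.1]
time: 5.47
tool_pos: [536.9, 225.7, 226.5]
tcp_rot: [3.142, -0.0, 1.691]
contact_force: [-1.0, -0.3, -0.5]
grip_width: 91.7
finger_force: 0.0
time: 5.88
tool_pos: [540.6, 320.1, 226.3]
tcp_rot: [-3.141, 0.002, 1.689]
contact_force: [-1.1, -0.5, 0.2]
grip_width: 91.6
finger_force: 0.0
[[  1.    0.1   0.  531.2]
 [  0.1  -0.9  -0.3 403.1]
 [ -0.    0.3  -1.  383.5]] 68.1724854752746
column_mid 0.89 [357.2  72.5] [604.3 445. ] [601.6 444.4] 19.097659854001705 [20.6 78.2]
column_mid 0.83 [177.2 120.2] [419.3 374.9] [418.4 374.5] 101.26606888882577 [20.5 75.6]
stand 0.9 [271.7 165.1] [526.3 334.4] [539.9 333.3] 97.28630112353878 [72.1 95.9]
```

View pics/wa.png

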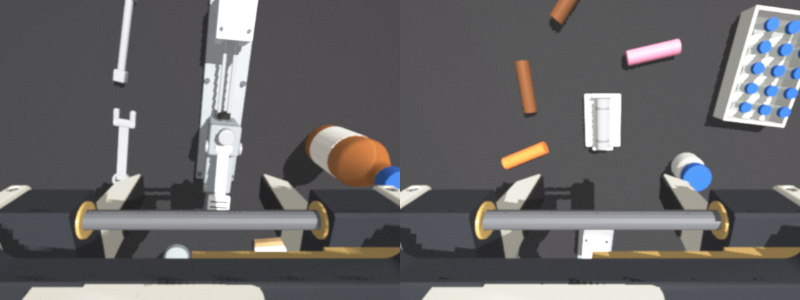

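```bash
cat > ov.py <<'E'
from h import *
import pickle
def fr(o,yaw,q):
    c,s=np.cos(np.radians(yaw)),np.sin(np.radians(yaw));return [o[0]+c*q[0]-s*q[1],o[1]+s*q[0]+c*q[1],q[2]]
def draw(img,p,o,yaw,polys,k,off):
    for q in polys:
        a=np.array([proj(p,fr(o,yaw,x)) for x in q]);a=((a+0.5-off)*k).astype(int);cv2.polylines(img,[a],True,(0,0,255),1)
def circ(x,y,z,r): return [(x+r*np.cos(t),y+r*np.sin(t),z) for t in np.linspace(0,6.28,24)]
def rect(a,b,h,z): return [(a,-h,z),(b,-h,z),(b,h,z),(a,h,z)]
press=[rect(-100,-56,22,88),rect(55,125,23,66),rect(-150,150,35,10),circ(-69,0,102,11)]
stand=[rect(-45,45,30,14),rect(-40,40,11,34)]
def crop(p,box,k):
    x0,y0,x1,y1=box;return cv2.resize(p["frame"][y0:y1,x0:x1,::-1],None,fx=k,fy=k,interpolation=cv2.INTER_CUBIC)
E
python3 - <<'E'
from ov import *
p3=pickle.load(open("w3.pkl","rb"));print(at(p3,(284,172),34))
c3=crop(p3,(240,120,340,220),4);draw(c3,p3,(541.5,327.5),97,stand,4,(240,120))
p1=pickle.load(open("w1.pkl","rb"));c1=crop(p1,(260,0,360,250),2.4)
draw(c1,p1,(557.5,14.5),92.4,press,2.4,(260,0))
o=np.zeros((600,660,3),np.uint8);o[:400,:400]=c3;o[:,400:640]=c1;cv2.imwrite("pics/ov1.png",o)
E
```

```text
[541.35449691 331.90091843]
```

View pics/ov1.png

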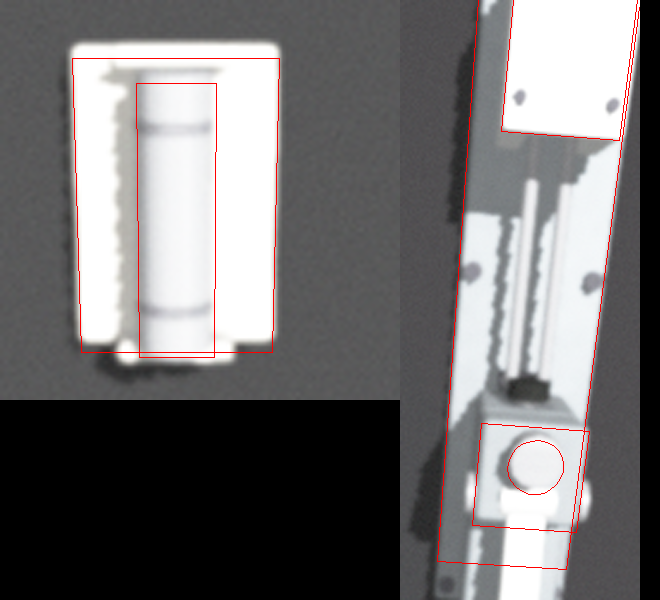

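The left panel shows the column, about 2–3 mm further along +y than the overlay. In the right panel the holder edges match the model and the button sits within 3 mm of it. Now I'll descend and grip.

```bash
python3 -m handwheel '0.1 0.02 1 0 0 0 1;0.1 0.02 1 0 0 0 1;0.1 0.02 1 0 0 0 1;0.1 0.02 1 0 0 0 1'
python3 -m handwheel '0 0 0.8 0 0 0 1;0 0 0.8 0 0 0 1;0 0 0.8 0 0 0 1;0 0 0.8 0 0 0 1'
python3 -m handwheel '0 0 0.14 0 0 0 1;0 0 0.28 0 0 0 1;0 0 0.28 0 0 0 1;0 0 0.28 0 0 0 1'
```

```text
time: 6.37
tool_pos: [538.7, 329.4, 121.8]
tcp_rot: [-3.133, 0.003, 1.688]
contact_force: [-0.2, -0.6, -0.0]
grip_width: 91.9
finger_force: 0.0
time: 6.7
tool_pos: [540.9, 331.0, 47.0]
tcp_rot: [-3.139, 0.001, 1.689]
contact_force: [0.1, 1.3, 0.5]
grip_width: 91.9
finger_force: 0.0
time: 7.03
tool_pos: [542.5, 332.4, 21.6]
tcp_rot: [3.138, -0.001, 1.689]
contact_force: [0.2, -0.2, -0.1]
grip_width: 91.9
finger_force: 0.0
```

```bash
python3 -m handwheel '0 0 0 0 0 0 -1;0 0 0 0 0 0 -1;0 0 0 0 0 0 -1;0 0 0 0 0 0 -1;0 0 0 0 0 0 -1;0 0 0 0 0 0 -1;0 0 0 0 0 0 -1;0 0 0 0 0 0 -1'
python3 -m handwheel '0 0 0 0 0 0 -1;0 0 0 0 0 0 -1'
```

```text
time: 7.7
tool_pos: [540.9, 332.1, 18.6]
tcp_rot: [-3.141, 0.0, 1.69]
contact_force: [0.3, -0.7, -0.6]
grip_width: 42.7
finger_force: 0.0
time: 7.87
tool_pos: [540.9, 332.1, 18.6]
tcp_rot: [-3.141, 0.0, 1.69]
contact_force: [0.4, -1.1, 0.7]
grip_width: 29.6
finger_force: 0.0
```

```bash
python3 -m handwheel '0 0 0 0 0 0 -1;0 0 0 0 0 0 -1;0 0 0 0 0 0 -1;0 0 0 0 0 0 -1'
python3 -m handwheel '0 0 -0.2 0 0 0 -1;0 0 -0.5 0 0 0 -1;0 0 -0.9 0 0 0 -1;0 0 -0.9 0 0 0 -1;0 0 -0.9 0 0 0 -1'
python3 look.py w4 column_mid
```

```text
time: 8.2
tool_pos: [540.2, 332.0, 18.6]
tcp_rot: [-3.14, 0.0, 1.69]
contact_force: [-5.1, -1.6, 2.6]
grip_width: 21.5
finger_force: 30.0
time: 8.62
tool_pos: [542.7, 332.7, 111.0]
tcp_rot: [3.136, -0.002, 1.69]
contact_force: [-0.5, -0.4, -2.5]
grip_width: 21.3
finger_force: 30.0
[[  1.    0.1   0.  532.3]
 [  0.1  -0.9  -0.3 415. ]
 [  0.    0.3  -1.  268.5]] 68.1724854752746
column_mid 0.96 [189.    4.1] [465.4 471.7] [466.1 470.4] 179.44311746763546 [ 9.5 18. ]
column_mid 0.89 [282.8 258.4] [548.4 295.2] [549.6 286.9] 96.91762889590767 [ 35.8 150.6]
```

```bash
python3 -m handwheel '-0.98 -0.08 -0.4 0 0 0 -1;-0.98 -0.08 -0.4 0 0 0 -1;-0.98 -0.08 -0.4 0 0 0 -1;-0.98 -0.08 -0.4 0 0 0 -1'
python3 -m handwheel '-0.98 -0.08 0 0 0 0 -1;-0.98 -0.08 0 0 0 0 -1;-0.98 -0.08 0 0 0 0 -1'
python3 -m handwheel '-0.98 -0.08 0 0 0 0 -1;-0.98 -0.08 0 0 0 0 -1;-0.98 -0.08 0 0 0 0 -1'
python3 -m handwheel '-0.98 -0.08 0 0 0 0.025 -1;-0.98 -0.08 0 0 0 0.025 -1;-0.98 -0.08 0 0 0 0.025 -1;-0.98 -0.08 0 0 0 0.025 -1;-0.98 -0.08 0 0 0 0.025 -1'
python3 look.py w5 jaw release_top holder
python3 - <<'E'
from ov import *
press.append(rect(-45,55,10.5,37));press.append(rect(-45,55,4.5,37))
p=pickle.load(open("w5.pkl","rb"));c=crop(p,(200,0,400,250),2.4)
draw(c,p,(557.0,15.0),92.2,press,2.4,(200,0))
cv2.imwrite("pics/ov5.png",c)
E
```

```text
time: 9.05
tool_pos: [545.2, 229.7, 148.6]
tcp_rot: [-3.141, 0.002, 1.686]
contact_force: [0.4, 1.4, -2.3]
grip_width: 21.3
finger_force: 30.0
time: 9.3
tool_pos: [547.3, 131.7, 146.4]
tcp_rot: [-3.137, 0.002, 1.688]
contact_force: [1.3, -0.0, -2.6]
grip_width: 21.0
finger_force: 30.0
time: 9.55
tool_pos: [551.2, 33.2, 146.5]
tcp_rot: [-3.138, 0.001, 1.687]
contact_force: [0.3, 0.6, -3.3]
grip_width: 21.0
finger_force: 30.0
time: 9.97
tool_pos: [554.9, -61.2, 146.7]
tcp_rot: [-3.138, -0.001, 1.609]
contact_force: [-0.3, 0.4, -2.8]
grip_width: 21.0
finger_force: 30.0
[[  1.    0.    0.  552.6]
 [  0.   -1.   -0.3  21.8]
 [ -0.    0.3  -1.  304.3]] 68.1724854752746
jaw 0.65 [290.7 176.3] [561.1 -33.9] [560.7 -33.8] 1.2094730946697236 [12.5 18.6]
holder 0.97 [291.3  18.1] [555.8  79. ] [555.7  77.8] 3.1106142424579026 [25.8 47. ]
```

View pics/ov5.png

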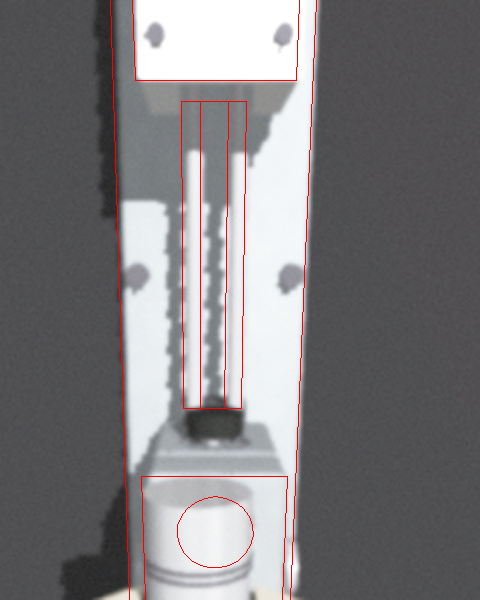

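```bash
python3 - <<'E'
from ov import *
p=pickle.load(open("w5.pkl","rb"))
s=bot.get_obs();t=s["tool_pos"];print(t,s["tcp_rot"])
for y in (36,38,40):
  for dx,dz in((-11,0),(11,0),(0,11),(0,-11)):
    print(y,dx,dz,(np.array(proj(p,fr(t,np.degrees(s["tcp_rot"][2]),(y,-dx,t[2]+15.4+dz))))-[200,0])*2.4)
E
```

```text
[555.42434273 -59.42465681 148.0647905 ] [-3.14040353e+00 -5.40304405e-04  1.61290450e+00]
36 -11 0 [142.15492035 496.19027403]
36 11 0 [252.93048317 495.87105898]
36 0 11 [197.33542276 514.27759194]
36 0 -11 [197.69079234 480.19697616]
38 -11 0 [141.8841784 486.566937 ]
38 11 0 [253.11953375 486.24045834]
38 0 11 [197.29044804 503.99528678]
38 0 -11 [197.65316574 471.14769422]
40 -11 0 [141.61118014 476.8634009 ]
40 11 0 [253.31016082 476.52954834]
40 0 11 [197.24506957 493.62067378]
40 0 -11 [197.61524637 462.02800107]
```

```bash
python3 -m handwheel '0.827 0.051 0 0 0 0.003 -1;0.827 0.051 0 0 0 0.003 -1;0.827 0.051 0 0 0 0.003 -1;0.827 0.051 0 0 0 0.003 -1;0.827 0.051 0 0 0 0.003 -1'
python3 -m handwheel '0 0 0.8 0 0 0 -1;0 0 0.8 0 0 0 -1;0 0 0.8 0 0 0 -1;0 0 0.8 0 0 0 -1;0 0 0.8 0 0 0 -1;0 0 0.8 0 0 0 -1'
python3 look.py w6 jaw holder
python3 -c "from plant import bot;print(bot.get_obs())"
```

```text
time: 10.58
tool_pos: [557.3, 23.0, 148.6]
tcp_rot: [-3.141, 0.0, 1.604]
contact_force: [0.0, -0.4, -2.8]
grip_width: 21.0
finger_force: 30.0
time: 11.08
tool_pos: [559.2, 21.4, 71.2]
tcp_rot: [3.137, 0.001, 1.601]
contact_force: [-0.8, 0.5, -2.8]
grip_width: 21.2
finger_force: 30.0
[[  1.    0.    0.  556.4]
 [  0.   -1.   -0.3 104.7]
 [  0.    0.3  -1.  228.6]] 68.1724854752746
jaw 0.67 [ 48.7 141.4] [423.1  81.3] [423.9  77.3] 83.42016558183033 [ 17.9 130. ]
holder 0.97 [277.1  92.4] [554.4 111.1] [554.5 108.1] 91.55073465964998 [46.2 70. ]
{'time': 11.2333, 'joint_positions': array([-9.81898670e-02,  5.69094355e-01,  1.62969526e+00, -1.15783167e-04,
        9.39383461e-01, -1.28932857e-01]), 'dq': array([ 0.0015396 ,  0.00728831,  0.00970062, -0.00107367, -0.00338975,
        0.00099587]), 'tau': array([-7.23341689e-02, -5.09544611e+01, -2.03966242e+01,  5.50120301e-02,
        3.33123654e-02, -5.06615543e-04]), 'tool_pos': array([558.53861362,  21.72014377,  70.58678194]), 'tcp_rot': array([3.13821351e+00, 5.32588697e-04, 1.60160660e+00]), 'contact_force': array([-0.22365088, -0.26932244, -1.86292079]), 'moment': array([ 0.01405504, -0.10545228,  0.00892697]), 'finger_force': 29.993604719638824, 'grip_width': 20.74474948732876}
```

View pics/w6.png

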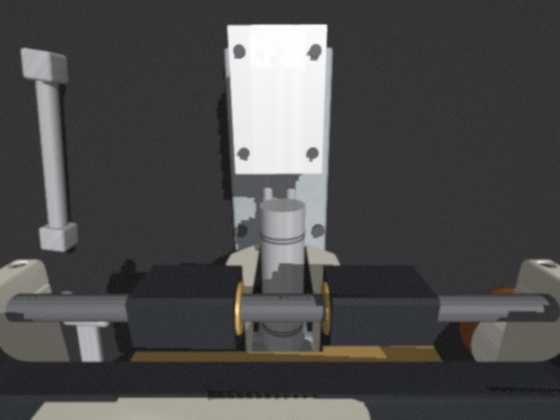

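The held column sits at about (282,220), in line with the rods at (268,192) and (292,192) and clear of the holder. I'll lower it.

```bash
python3 -m handwheel '0 0 0.15 0 0 0 -1;0 0 0.3 0 0 0 -1;0 0 0.34 0 0 0 -1;0 0 0.34 0 0 0 -1;0 0 0.34 0 0 0 -1;0 0 0.34 0 0 0 -1'
python3 -m handwheel '0 0 0.02 0 0 0 -1;0 0 0.04 0 0 0 -1;0 0 0.04 0 0 0 -1;0 0 0.04 0 0 0 -1'
```

```text
time: 11.73
tool_pos: [557.8, 21.9, 35.6]
tcp_rot: [3.141, 0.0, 1.602]
contact_force: [-0.9, 0.3, -2.8]
grip_width: 21.2
finger_force: 29.9
time: 12.07
tool_pos: [557.5, 21.9, 30.7]
tcp_rot: [3.142, 0.0, 1.602]
contact_force: [-0.8, -0.0, -2.7]
grip_width: 21.1
finger_force: 30.0
```

```bash
python3 -m handwheel '0 0 0.01 0 0 0 -1;0 0 0.015 0 0 0 -1;0 0 0.015 0 0 0 -1;0 0 0.015 0 0 0 -1'
```

```text
time: 12.4
tool_pos: [557.5, 21.9, 30.5]
tcp_rot: [3.141, 0.0, 1.602]
contact_force: [-4.5, 0.2, 9.3]
grip_width: 20.7
finger_force: 30.0
```

```bash
python3 -m handwheel '0 0 0 0 0 0 0;0 0 0 0 0 0 0;0 0 0 0 0 0 0;0 0 0 0 0 0 0;0 0 0 0 0 0 0;0 0 0 0 0 0 0;0 0 0 0 0 0 0;0 0 0 0 0 0 0'
python3 -m handwheel '0 0 -0.3 0 0 0 0;0 0 -0.6 0 0 0 0;0 0 -1 0 0 0 0;0 0 -1 0 0 0 0;0 0 -1 0 0 0 0;0 0 -1 0 0 0 0'
python3 -m handwheel '-1 0 -0.3 0 0 0 -1;-1 0 -0.3 0 0 0 -1;-1 0 -0.3 0 0 0 -1;-1 0 -0.3 0 0 0 -1;-1 0 -0.3 0 0 0 -1'
python3 look.py w7 column_mid release_top
python3 - <<'E'
from ov import *
press+=[rect(-35,45,11,46),[(-172-17,-16,108.5),(-172+16,-16,101.5),(-172+16,16,101.5),(-172-17,16,108.5)]]
p=pickle.load(open("w7.pkl","rb"));c=crop(p,(200,0,400,250),2.4)
draw(c,p,(557.6,15.0),91.9,press,2.4,(200,0))
cv2.imwrite("pics/ov7.png",c)
E
```

```text
time: 13.07
tool_pos: [557.5, 21.9, 29.1]
tcp_rot: [-3.142, 0.0, 1.602]
contact_force: [0.6, 0.2, -0.2]
grip_width: 45.9
finger_force: 0.0
time: 13.57
tool_pos: [557.1, 22.0, 128.8]
tcp_rot: [-3.141, 0.0, 1.602]
contact_force: [0.2, -0.2, 0.1]
grip_width: 45.6
finger_force: 0.0
time: 13.98
tool_pos: [559.8, -78.8, 157.7]
tcp_rot: [-3.139, -0.001, 1.599]
contact_force: [0.4, -0.0, -0.5]
grip_width: 17.1
finger_force: 0.0
[[  1.    0.    0.  558.2]
 [  0.   -1.   -0.3   4.2]
 [ -0.    0.3  -1.  315.2]] 68.1724854752746
release_top 0.95 [283.7 189.8] [560.3 -51.8] [560.1 -51.2] 89.91212183394802 [18.2 20.5]
release_top 0.42 [286.4 151.3] [561.3 -24.6] [559.6 -25.7] 175.03717489029214 [ 8.7 14.6]
```

View pics/ov7.png

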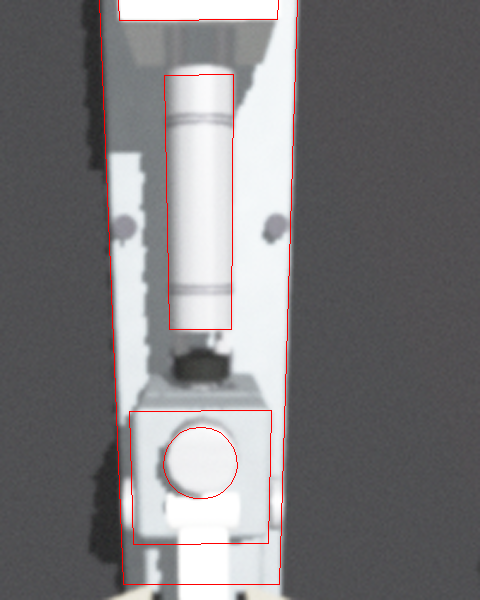

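The column lies in the groove between jaw and holder, and the button is at about (200,458), matching the model. Next I'll go above the trigger plate.

```bash
python3 -m handwheel '-0.77 0.02 0 0 0 0 -1;-0.77 0.02 0 0 0 0 -1;-0.77 0.02 0 0 0 0 -1;-0.77 0.02 0.2 0 0 0 -1;-0.77 0.02 0.4 0 0 0 -1;-0.77 0.02 0.4 0 0 0 -1;-0.77 0.02 0.4 0 0 0 -1;-0.77 0.02 0.4 0 0 0 -1'
```

```text
time: 14.8
tool_pos: [565.4, -154.1, 119.8]
tcp_rot: [3.141, 0.0, 1.603]
contact_force: [0.0, 0.2, 0.4]
grip_width: 0.6
finger_force: 0.0
```

```bash
python3 -m handwheel '0 -0.02 0.1 0 0 0 -1;0 -0.02 0.17 0 0 0 -1;0 -0.02 0.17 0 0 0 -1;0 -0.02 0.17 0 0 0 -1'
python3 -m handwheel '0 0 0.1 0 0 0 -1;0 0 0.14 0 0 0 -1;0 0 0.14 0 0 0 -1;0 0 0.14 0 0 0 -1'
python3 -m handwheel '0 0 0.1 0 0 0 -1;0 0 0.15 0 0 0 -1;0 0 0.15 0 0 0 -1;0 0 0.15 0 0 0 -1'
```

```text
time: 15.13
tool_pos: [562.7, -154.7, 102.0]
tcp_rot: [-3.141, -0.0, 1.602]
contact_force: [0.5, 0.3, 0.1]
grip_width: 0.8
finger_force: 0.2
time: 15.47
tool_pos: [563.6, -155.6, 88.5]
tcp_rot: [3.14, 0.001, 1.601]
contact_force: [0.8, -3.0, 4.7]
grip_width: 0.3
finger_force: 2.3
time: 15.8
tool_pos: [563.7, -155.1, 73.5]
tcp_rot: [3.14, 0.0, 1.601]
contact_force: [1.2, -0.6, 6.0]
grip_width: 0.3
finger_force: 2.9
```

```bash
python3 -m handwheel '0 0 0.02 0 0 0 -1;0 0 0.02 0 0 0 -1'
python3 -m handwheel '0 0 -0.3 0 0 0 -1;0 0 -0.34 0 0 0 -1;0 0 -0.34 0 0 0 -1;0 0 -0.34 0 0 0 -1;0 0 -0.34 0 0 0 -1'
python3 -c "
from h import *
p=viewer.capture('side');save(p,'s1.png');import pickle;pickle.dump(p,open('s1.pkl','wb'))"
python3 -m handwheel '0 0 0.15 0 0 0 -1;0 0 0.25 0 0 0 -1;0 0 0.34 0 0 0 -1;0 0 0.34 0 0 0 -1;0 0 0.34 0 0 0 -1'
python3 -m handwheel '0 0 -0.3 0 0 0 -1;0 0 -0.34 0 0 0 -1;0 0 -0.34 0 0 0 -1;0 0 -0.34 0 0 0 -1;0 0 -0.34 0 0 0 -1'
python3 -c "
from h import *
p=viewer.capture('side');save(p,'s2.png')
a=cv2.imread('pics/s1.png')[140:270,230:360];b=cv2.imread('pics/s2.png')[140:270,230:360]
cv2.imwrite('pics/s12.png',cv2.resize(np.hstack([a,b]),None,fx=3,fy=3,interpolation=cv2.INTER_CUBIC))"
```

```text
time: 15.97
tool_pos: [563.7, -154.9, 71.8]
tcp_rot: [3.14, 0.0, 1.601]
contact_force: [0.6, 1.4, 8.6]
grip_width: 0.5
finger_force: 4.2
time: 16.38
tool_pos: [562.5, -154.8, 104.3]
tcp_rot: [-3.14, -0.0, 1.602]
contact_force: [0.3, -1.3, 1.7]
grip_width: 0.5
finger_force: 0.9
time: 16.85
tool_pos: [563.8, -155.1, 71.6]
tcp_rot: [3.14, 0.0, 1.601]
contact_force: [1.3, 0.6, 7.1]
grip_width: 0.2
finger_force: 4.6
time: 17.27
tool_pos: [562.5, -154.8, 104.1]
tcp_rot: [-3.14, -0.0, 1.602]
contact_force: [0.8, -0.3, 2.7]
grip_width: 0.5
finger_force: 1.0
```

View pics/s12.png

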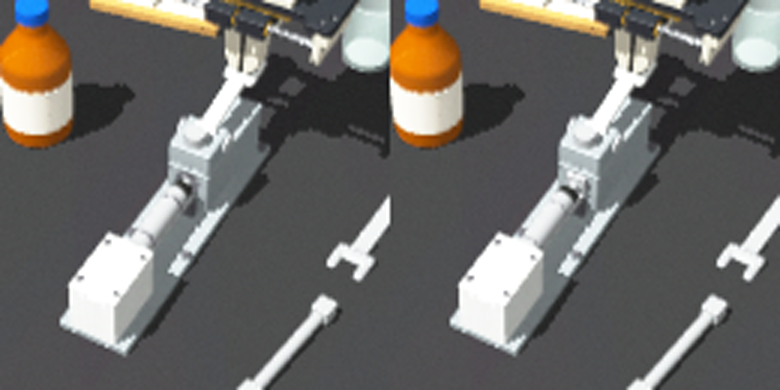

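Comparing the two frames, the jaw moved one tooth forward and is touching the column at about (565,190). The ratchet works.

```bash
python3 -m handwheel '0 0 -0.02 0 0 0 -1;0 0 -0.02 0 0 0 -1;0 0 0.15 0 0 0 -1;0 0 0.25 0 0 0 -1;0 0 0.33 0 0 0 -1;0 0 0.33 0 0 0 -1;0 0 0.33 0 0 0 -1'
python3 -m handwheel '0 0 -0.3 0 0 0 -1;0 0 -0.35 0 0 0 -1;0 0 -0.35 0 0 0 -1;0 0 -0.35 0 0 0 -1;0 0 -0.35 0 0 0 -1'
python3 -m handwheel '0 0 0.15 0 0 0 -1;0 0 0.18 0 0 0 -1;0 0 0.18 0 0 0 -1;0 0 0.18 0 0 0 -1'
python3 -m handwheel '0 0 0.15 0 0 0 -1;0 0 0.17 0 0 0 -1;0 0 0.17 0 0 0 -1;0 0 0.17 0 0 0 -1'
python3 -m handwheel '0 0 -0.3 0 0 0 -1;0 0 -0.35 0 0 0 -1;0 0 -0.35 0 0 0 -1;0 0 -0.35 0 0 0 -1;0 0 -0.35 0 0 0 -1'
```

```text
time: 17.9
tool_pos: [564.0, -155.2, 72.6]
tcp_rot: [3.139, 0.001, 1.601]
contact_force: [2.4, -0.5, 6.7]
grip_width: 0.3
finger_force: 3.0
time: 18.32
tool_pos: [562.1, -154.6, 106.0]
tcp_rot: [-3.139, -0.001, 1.602]
contact_force: [-0.1, 0.2, -0.8]
grip_width: 0.3
finger_force: 0.0
time: 18.65
tool_pos: [562.9, -155.3, 89.0]
tcp_rot: [-3.141, 0.0, 1.602]
contact_force: [-0.4, -0.8, 5.5]
grip_width: 0.3
finger_force: 2.5
time: 18.98
tool_pos: [563.2, -154.9, 72.4]
tcp_rot: [3.141, -0.0, 1.602]
contact_force: [0.5, -0.1, 7.4]
grip_width: 0.5
finger_force: 3.6
time: 19.4
tool_pos: [562.0, -154.6, 105.8]
tcp_rot: [-3.139, -0.001, 1.602]
contact_force: [-0.2, -0.4, -0.5]
grip_width: 0.6
finger_force: 0.0
```

```bash
python3 -m handwheel '0 0 0.12 0 0 0 -1;0 0 0.17 0 0 0 -1;0 0 0.17 0 0 0 -1;0 0 0.17 0 0 0 -1'
```

```text
time: 19.73
tool_pos: [562.9, -155.3, 90.0]
tcp_rot: [-3.141, 0.0, 1.602]
contact_force: [-0.2, -2.9, 3.9]
grip_width: 0.5
finger_force: 2.2
```

```bash
python3 -m handwheel '0 0 0.06 0 0 0 -1;0 0 0.1 0 0 0 -1;0 0 0.1 0 0 0 -1'
```

```text
time: 19.98
tool_pos: [563.1, -155.3, 80.2]
tcp_rot: [3.141, 0.001, 1.602]
contact_force: [0.7, -3.5, 3.9]
grip_width: 0.6
finger_force: 2.4
```

```bash
python3 -m handwheel '0 0 0.05 0 0 0 -1;0 0 0.08 0 0 0 -1;0 0 0.08 0 0 0 -1;0 0 0.08 0 0 0 -1'
python3 -m handwheel '0 0 -0.3 0 0 0 -1;0 0 -0.35 0 0 0 -1;0 0 -0.35 0 0 0 -1;0 0 -0.35 0 0 0 -1;0 0 -0.35 0 0 0 -1'
python3 -m handwheel '0 0 0.1 0 0 0 -1;0 0 0.13 0 0 0 -1;0 0 0.13 0 0 0 -1;0 0 0.13 0 0 0 -1'
```

```text
time: 20.32
tool_pos: [563.1, -154.7, 72.7]
tcp_rot: [3.141, -0.0, 1.602]
contact_force: [-0.3, -0.5, 8.1]
grip_width: 0.8
finger_force: 3.6
time: 20.73
tool_pos: [562.0, -154.5, 105.9]
tcp_rot: [-3.139, -0.001, 1.602]
contact_force: [0.2, -0.4, -0.6]
grip_width: 0.3
finger_force: 0.0
time: 21.07
tool_pos: [562.8, -155.1, 93.7]
tcp_rot: [-3.141, -0.0, 1.602]
contact_force: [-0.1, -1.7, 3.9]
grip_width: 0.3
finger_force: 1.9
```

Stroke 6, in increments (not home yet).

```bash
python3 -m handwheel '0 0 0.06 0 0 0 -1;0 0 0.12 0 0 0 -1;0 0 0.12 0 0 0 -1'
```

```text
time: 21.32
tool_pos: [563.1, -155.5, 82.6]
tcp_rot: [3.141, 0.001, 1.602]
contact_force: [-1.3, -1.7, 10.7]
grip_width: 0.4
finger_force: 5.6
```

```bash
python3 -m handwheel '0 0 0 0 0 0 -1;0 0 0 0 0 0 -1'; python3 -m handwheel '0 0 0.015 0 0 0 -1;0 0 0.015 0 0 0 -1'
```

```text
time: 21.48
tool_pos: [563.1, -155.5, 83.4]
tcp_rot: [3.141, 0.001, 1.602]
contact_force: [-3.4, -1.2, 11.3]
grip_width: 0.5
finger_force: 5.7
time: 21.65
tool_pos: [563.2, -155.5, 82.1]
tcp_rot: [3.14, 0.001, 1.602]
contact_force: [-2.3, -0.4, 12.8]
grip_width: 0.1
finger_force: 6.1
```

```bash
python3 -m handwheel '0 0 0.015 0 0 0 -1;0 0 0.015 0 0 0 -1;0 0 0.015 0 0 0 -1;0 0 0.015 0 0 0 -1'
```

```text
time: 21.98
tool_pos: [563.2, -155.4, 80.9]
tcp_rot: [3.14, 0.001, 1.602]
contact_force: [-2.8, -1.5, 13.9]
grip_width: 0.4
finger_force: 6.9
```

```bash
python3 -m handwheel '0 0 0.01 0 0 0 -1;0 0 0.01 0 0 0 -1;0 0 0.01 0 0 0 -1;0 0 0.01 0 0 0 -1;0 0 0.01 0 0 0 -1;0 0 0.01 0 0 0 -1;0 0 0.01 0 0 0 -1;0 0 0.01 0 0 0 -1'
python3 -m handwheel '0 0 -0.1 0 0 0 -1;0 0 -0.2 0 0 0 -1;0 0 -0.5 0 0 0 -1;0 0 -0.5 0 0 0 -1;0 0 -0.5 0 0 0 -1'
python3 -m handwheel '0.99 0 0 0 0 0 -1;0.99 0 0 0 0 0 -1;0.99 0 0 0 0 0 -1;0.99 0 0 0 0 0 -1;0.99 0 0 0 0 0 -1;0.99 0 0 0 0 0 -1'
```

```text
time: 22.65
tool_pos: [563.3, -155.5, 80.2]
tcp_rot: [3.14, 0.001, 1.602]
contact_force: [-5.1, -1.1, 15.5]
grip_width: 0.5
finger_force: 7.8
time: 23.07
tool_pos: [563.4, -155.0, 129.4]
tcp_rot: [3.14, 0.001, 1.602]
contact_force: [0.6, 0.1, -0.4]
grip_width: 0.4
finger_force: 0.0
time: 23.57
tool_pos: [559.6, -56.6, 127.4]
tcp_rot: [-3.14, 0.0, 1.602]
contact_force: [0.0, 0.8, 0.5]
grip_width: 0.4
finger_force: 0.0
```

```bash
python3 -m handwheel '0.04 0 0.1 0 0 0 -1;0.04 0 0.2 0 0 0 -1;0.04 0 0.2 0 0 0 -1;0.04 0 0.2 0 0 0 -1'
python3 -m handwheel '0 0 0.08 0 0 0 -1;0 0 0.13 0 0 0 -1;0 0 0.15 0 0 0 -1;0 0 0.15 0 0 0 -1;0 0 0.15 0 0 0 -1;0 0 0.15 0 0 0 -1'
```

```text
time: 23.9
tool_pos: [559.0, -52.5, 106.9]
tcp_rot: [-3.139, -0.001, 1.601]
contact_force: [0.7, 0.6, -0.0]
grip_width: 0.3
finger_force: 0.0
time: 24.4
tool_pos: [560.0, -52.2, 93.6]
tcp_rot: [3.141, 0.001, 1.602]
contact_force: [0.7, -1.4, 2.9]
grip_width: 0.3
finger_force: 1.1
```

Force is 2.9 N and still rising. I'll press to the stop in small steps and hold.

```bash
python3 -m handwheel '0 0 0.015 0 0 0 -1;0 0 0.025 0 0 0 -1;0 0 0.025 0 0 0 -1;0 0 0.025 0 0 0 -1'
```

```text
time: 24.73
tool_pos: [559.9, -52.2, 91.2]
tcp_rot: [3.141, 0.0, 1.602]
contact_force: [0.3, -1.6, 5.8]
grip_width: 0.6
finger_force: 2.8
```

```bash
python3 -m handwheel '0 0 0.01 0 0 0 -1;0 0 0.02 0 0 0 -1;0 0 0.02 0 0 0 -1;0 0 0.02 0 0 0 -1'
python3 -m handwheel '0 0 0 0 0 0 -1;0 0 0 0 0 0 -1;0 0 0 0 0 0 -1;0 0 0 0 0 0 -1;0 0 0 0 0 0 -1;0 0 0 0 0 0 -1;0 0 0 0 0 0 -1;0 0 0 0 0 0 -1'
python3 -c "
from h import *
p=viewer.capture('side');a=cv2.resize(p['frame'][130:280,220:370,::-1],None,fx=4,fy=4,interpolation=cv2.INTER_CUBIC);cv2.imwrite('pics/s3.png',a)"
```

```text
time: 25.07
tool_pos: [560.0, -52.2, 91.0]
tcp_rot: [3.14, 0.001, 1.602]
contact_force: [-4.4, -1.9, 18.6]
grip_width: 0.4
finger_force: 9.2
time: 25.73
tool_pos: [560.0, -52.2, 91.0]
tcp_rot: [3.14, 0.001, 1.602]
contact_force: [-5.5, -0.8, 18.4]
grip_width: 0.1
finger_force: 9.2
```

View pics/s3.png

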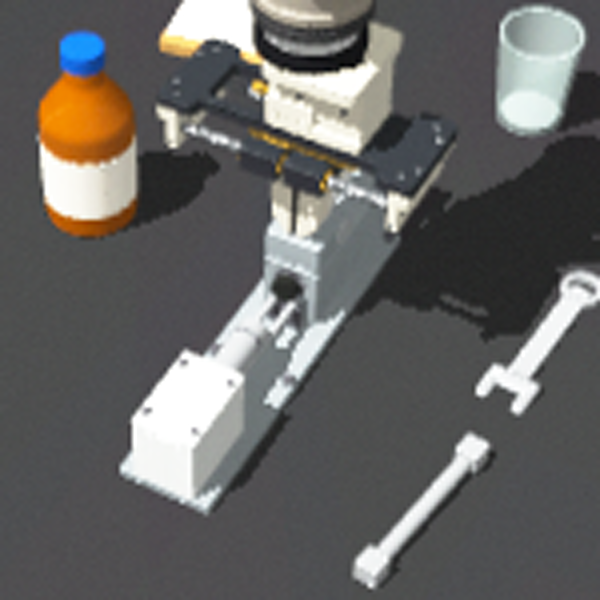

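The jaw's black disc at (288,287) is back against the housing, and the column is in the holder. I'll hold a little longer, lift off and check.

```bash
python3 -m handwheel '0 0 0 0 0 0 -1;0 0 0 0 0 0 -1;0 0 0 0 0 0 -1;0 0 0 0 0 0 -1;0 0 0 0 0 0 -1;0 0 0 0 0 0 -1;0 0 0 0 0 0 -1;0 0 0 0 0 0 -1'
python3 -m handwheel '0 0 -0.3 0 0 0 -1;0 0 -0.7 0 0 0 -1;0 0 -0.7 0 0 0 -1;0 0 -0.7 0 0 0 -1;0 0 -0.7 0 0 0 -1'
python3 look.py w8 jaw
python3 - <<'E'
from ov import *
press+=[rect(28-40,55,11,46),[(-45,-10,46),(-45,10,46),(-45,7,53),(-45,0,56),(-45,-7,53)]]
p=pickle.load(open("w8.pkl","rb"));c=crop(p,(200,0,400,250),2.4)
draw(c,p,(557.6,16.0),91.9,press,2.4,(200,0))
cv2.imwrite("pics/ov8.png",c)
E
```

```text
time: 26.45
tool_pos: [560.0, -52.2, 91.0]
tcp_rot: [3.14, 0.001, 1.602]
contact_force: [-4.8, -1.0, 18.7]
grip_width: 0.3
finger_force: 9.2
time: 26.87
tool_pos: [559.1, -51.6, 158.2]
tcp_rot: [-3.141, -0.001, 1.602]
contact_force: [-0.6, -0.6, -0.0]
grip_width: 0.9
finger_force: 0.0
[[  1.    0.    0.  557.1]
 [  0.   -1.   -0.3  31.5]
 [ -0.    0.3  -1.  315.6]] 68.1724854752746
jaw 0.68 [283.  184.1] [559.5 -34.3] [559.4 -33.7] 19.088552464122 [12.3 19.1]
```

View pics/ov8.png

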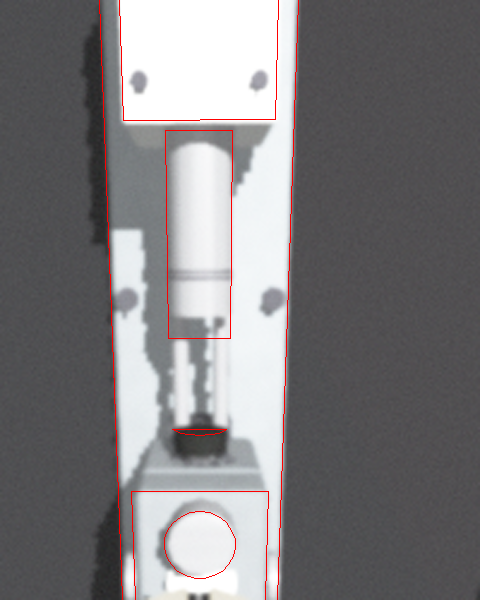

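The jaw is at its starting place (network y -34.3, against -33.9 at the start). The column's end lies about 6 mm past the 28 mm limit line. I'll hand in.

```bash
python3 -c "from plant import bot;print(bot.close_job())"
```

```text
the job is handed in; nothing more can be done
None
```

The job is handed in, with no verdict shown: the column was pressed home at about 14–15 N on the trigger plate, and the last picture shows it in the holder (its middle about 34 mm along the press) with the jaw fully back.

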